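Load the flight battery into a drone

TASK

Stand the tall battery pack, the tallest of the three packs on the bench, upright in the empty open battery sled. Then lift the sled with the pack in it as one unit and lower it, still held, between the four corner guides of the bay on top of the drone until it sits flat on the deck, and let go.

Things in the scene. Friction and masses are not known exactly. Their poses are not given: they have to be found in the camera images.
- pack: tall battery pack: dark grey block 66 (x) by 34 (y) by 56 (z) mm, 150 to 290 g, standing free at the robot's left. Origin: centre of its underside; x along its length, z up. Grip it across the 34 mm width by its top 25 mm. Two packs of the same finish stand in the same row and change places with it; both are only 26 mm high (100 x 34 and 44 x 34 mm): not wanted.
- sled: battery sled: grey open-topped tray free on the bench, outside 88 (x) by 56 (y) by 30 (z) mm, walls and floor 4 mm, inside 80 by 48 mm; 80 g. Origin: centre of its underside; x along its length, z up. The pack's x goes along the sled's x, either way round; seated, its top is 60 mm above the sled's underside. Carry the sled by its long walls, gripped from outside at mid length (56 mm).
- drone: the fixed grey four-armed drone standing on the bench at the robot's right, hull 200 (x, nose towards +x) by 96 (y) mm, deck top 45 mm above the bench, motors at (+-115, +-120) mm reaching 62 mm high, nose hump 61 mm high at x 66 to 100 mm. Origin: on the bench under the middle of the hull; z up.
- bay (a point): centre of the battery bay, on the deck of the drone (45 mm above the bench), axes as the drone's. Four L-shaped corner guides 15 mm high enclose a place 102 (x) by 70 (y) mm, so the 88 by 56 mm sled drops in with 7 mm play, its x along the drone's x, either way round. The middle 68 mm of each long side is open for fingers.
Things that resemble listed ones, but are neither listed nor needed, are in the scene too. Leave any green or turquoise look-alike of the pack alone.

How it is judged:
By the outcome, as a careful person would: the job done as asked, in the order asked, and still so for the second after the job is handed in, with the robot touching nothing.
It also fails if it takes over 58 s, if anything falls off the work surface, if the arm or the gripper's body presses on something with over 40 N, if the wrist force passes 120 N, or if a joint passes its speed limit or range.

ROBOT

A 6-joint arm with a two-finger parallel gripper is mounted at the origin on the work surface. World frame = base frame: x ahead of the robot, y to its left, z up, the work surface at z = 0. Lengths are in mm, angles in rad, forces in N, time in s.
With the tool pointing down it reaches from about 400 to 925 mm from the base axis. Payload 12.5 kg.
Tool frame: the origin (TCP) lies where the fingers leave the gripper's body, on its centre line; the fingertips stand 78 mm ahead of it and the grasp point (between the pads) lies 59 mm ahead of it; z points along the fingers, y is the direction in which the jaws open and shut (so a half turn about z gives the same grasp; the last joint's range is limited). The gripper opens to 95 mm and grips with 3 to 60 N. Pads are 20 mm wide; open, the fingers measure 119 mm over their backs; the gripper's body (75 mm by 180 mm) begins 59 mm behind the grasp point.
Start: joints at [1.087, 0.491, 1.559, -0, 1.092, -0.106], TCP at [230.529, 580.942, 292.261] pointing down, gripper open.
Joint ranges: [-3.1, 3.1], [-0.84, 2.19], [0.05, 2.79], [-1.13, 4.28], [0.06, 2.93], [-2.69, 2.69]. Speed limits (rad/s): [2.22, 2.22, 2.79, 3.14, 3.14, 3.14].

INTERFACE

Orientations are given as [roll, pitch, yaw] about the fixed x, y, z axes, in that order (R = Rz(yaw) Ry(pitch) Rx(roll)).
In Python, from cell import env, viewer, ticket, search_frame gives the robot as it stands.
- The arm moves only by the shell command python3 -m inch 'ROWS'. ROWS is a JSON object of lists of equal length, an entry for each row: "hand": the opening, from 0 (shut) to 1 (fully open); "delta_pos": the shift along the tool's x, y, z in cm, a list of three; "turn": the turn about the tool's z in rad. A call has 1 to 20 rows; each row shifts and turns the commanded pose from where the row before left it, along the tool's axes as they then stand; what a row does not reach is not made up. A row lasts 1/10 s, in which the tool goes at most 50 mm and 8.59 degrees, less where a joint would pass 70% of its speed; a pose out of reach is approached as far as the arm can. A call is refused whole if a number of a shift passes 5 or a number of a turn 0.15, either way. A call with a gripper value outside its range is refused whole. The fingers move at their own pace and stop on an object; the grip force is fixed at half the most. Time passes only in rows, so rows that do not move let the fingers close. It gives the time, the measured TCP pose, the force and the opening at its end, in the units of the state.
- env.state(): the state, without advancing time (a new reading comes with each control period).
- viewer.read_camera(name): name is "side" or "top"; returns (picture, depth): 480x640x3 uint8, blue, green, red; 480x640 float32, mm along the optical axis (not along the pixel's ray), 0 where there is no reading.
- viewer.get_calibration(name): a dict with "fx", "fy", "cx", "cy" (pixels), "k1" (the pictures are not rectified: a ray, as slopes to the right and down, at radius r is drawn at 1 + k1 r^2 times it, then the intrinsics apply), "T" (4x4, takes a point from camera to world coordinates). Camera axes: x right, y down, z forward; pixel columns grow to the right and rows downward; lengths in mm; the calibration is good to about 2 mm. A picture is of the moment at which its call begins. get_calibration takes no time and is no camera call.
- ticket.job_done(): hands the job in, once; it reports no verdict.
Trained networks look in the newest picture that a camera, given by its name, has taken for a name from the list of things; names that differ only in an ending like _2 or _b are one class to them, and where a whole thing is asked for, a point or a joint stands for the part that bears it (a point fixed in the world has none). Each returns a list of dicts, best first, with "p" (0 to 1); they miss things now and then, are a little off and sometimes report something else, mostly with a low value. They report only what shows in the picture. A call takes as long as a camera call. They do not tell look-alikes from the thing itself.
- search_frame(camera, label): "centre" ([column, row] in pixels, amid what is visible of it).
The state is a dict: "t": time; "joints": joint angles; "qvel": joint speeds; "tau": joint torques, N m; "eef_pos": TCP position; "tcp_rot": TCP orientation; "ft_force": force on the tool from outside, world axes, zero at the start; "moment": the same for the moment, N m; "opening": opening from 0.0 (shut) to 1.0 (fully open).
Only numpy, scipy, OpenCV 4.12 (cv2) and the standard library are available. Lean on these libraries where they do the work, as an engineer would, in place of code of your own. Each camera call takes 0.05 s, during which the arm holds its last target.

## Working session

There is one attempt and no reset: what is moved stays moved. The work goes in short steps, Python scripts to look and compute and a shell command to move; the robot and the scene stay as the last step left them, time stands still between calls to the robot, and variables do not carry over. Pictures are saved under pics/ and viewed, and the job is handed in when it is done.

```bash
ls; mkdir -p pics
cat > h.py <<'E'
import cv2,numpy as np
from cell import env,viewer,ticket,search_frame
def snap(n,f):
    p,d=viewer.read_camera(n); cv2.imwrite(f'pics/{f}.png',p); np.save(f'pics/{f}.npy',d); return p,d
def ray(n,u,v):
    c=viewer.get_calibration(n); x=(u-c['cx'])/c['fx'];y=(v-c['cy'])/c['fy']
    a,b=x,y
    for _ in range(20):
        s=1+c['k1']*(a*a+b*b); a,b=x/s,y/s
    return np.array([a,b,1.])
def world(n,u,v,d):
    T=np.array(viewer.get_calibration(n)['T']); return T[:3,:3]@(ray(n,u,v)*d)+T[:3,3]
def atz(n,u,v,z):
    T=np.array(viewer.get_calibration(n)['T']); r=T[:3,:3]@ray(n,u,v); return T[:3,3]+r*(z-T[2,3])/r[2]
def cloud(n,d):
    c=viewer.get_calibration(n);T=np.array(c['T'])
    v,u=np.mgrid[:480,:640]; x=(u-c['cx'])/c['fx'];y=(v-c['cy'])/c['fy'];a,b=x,y
    for _ in range(20):
        s=1+c['k1']*(a*a+b*b); a,b=x/s,y/s
    P=np.stack([a*d,b*d,d],-1)@T[:3,:3].T+T[:3,3]; P[d==0]=np.nan; return P
E
python3 - <<'E'
from h import *
for n in('side','top'):
    p,d=snap(n,n+'0'); c=viewer.get_calibration(n); print(n,{k:(np.round(v,3).tolist()) for k,v in c.items()},d.min(),d.max())
    for l in('pack','sled','drone','bay'):
        print(l,[(np.round(o['centre'],1).tolist(),round(o['p'],2)) for o in search_frame(n,l)])
print(env.state())
E
```

```text
pics
side {'fx': 517.047, 'fy': 517.047, 'cx': 314.024, 'cy': 239.044, 'k1': -0.104, 'T': [[0.926, -0.291, 0.24, 332.404], [-0.377, -0.719, 0.584, -471.601], [0.003, -0.631, -0.775, 733.66], [0.0, 0.0, 0.0, 1.0]]} 0.0 2735.9734
pack [([287.0, 147.9], 0.89), ([331.7, 131.6], 0.84), ([266.7, 177.9], 0.76), ([326.5, 170.6], 0.74)]
sled [([305.9, 221.4], 0.7)]
drone [([393.9, 404.6], 0.95)]
bay []
top {'fx': 600.733, 'fy': 600.733, 'cx': 316.469, 'cy': 242.047, 'k1': -0.126, 'T': [[-0.026, -0.994, 0.105, 407.858], [-1.0, 0.027, 0.01, 40.347], [-0.012, -0.104, -0.994, 1217.443], [0.0, 0.0, 0.0, 1.0]]} 0.0 2106.6958
pack [([228.2, 189.2], 0.95), ([180.9, 167.8], 0.9), ([188.0, 217.4], 0.61), ([225.5, 247.4], 0.57)]
sled [([283.5, 231.3], 0.86)]
drone [([475.4, 238.4], 0.89)]
bay [([473.2, 234.6], 0.58)]
{'t': 0.5, 'joints': array([ 1.08739241e+00,  4.90925290e-01,  1.55890524e+00, -1.70782877e-05,
        1.09170748e+00, -1.05563958e-01]), 'qvel': array([ 0.00104209, -0.00038669, -0.00157112, -0.00107683,  0.00131501,
       -0.00125364]), 'tau': array([-8.65954007e-04, -6.12046123e+01, -2.58281994e+01,  6.92907977e-02,
        4.47946542e-02, -2.87951900e-05]), 'eef_pos': array([230.53580546, 580.9381653 , 292.24341578]), 'tcp_rot': array([3.14153991e+00, 2.08290049e-05, 2.76376057e+00]), 'ft_force': array([ 0.2118311 , -0.18854025, -0.75161428]), 'moment': array([-0.03322317,  0.01147518, -0.00888128]), 'opening': 1.0009175858745978}
```

View pics/side0.png

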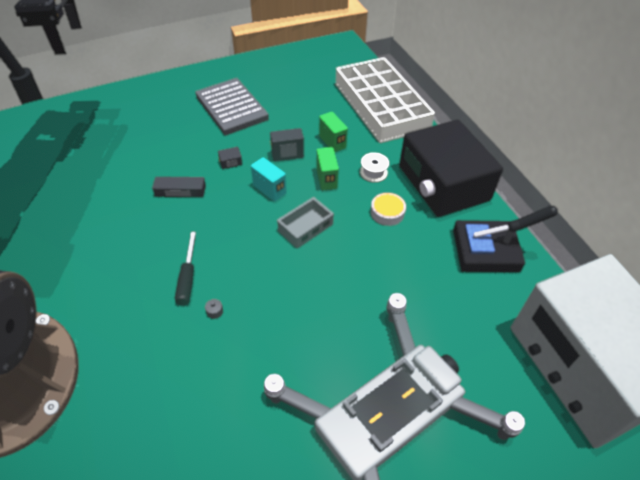

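View pics/top0.png

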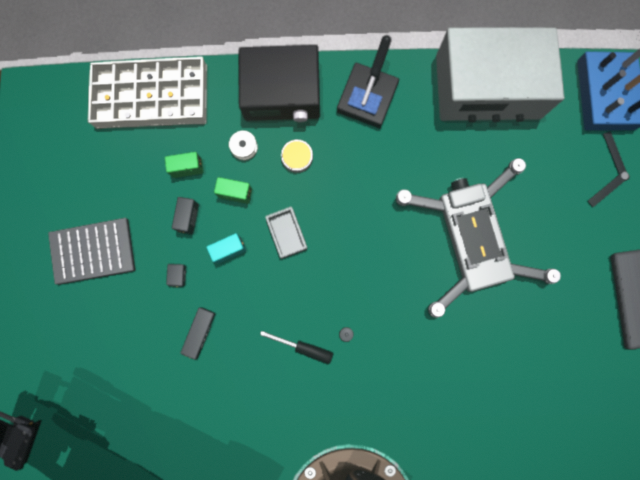

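Run:
```python
from h import *
for n in('side','top'):
    d=np.load(f'pics/{n}0.npy');P=cloud(n,d)
    S={'side':[(287,148),(332,132),(267,178),(326,171),(306,221)],'top':[(228,189),(181,168),(188,217),(225,247),(283,231)]}[n]
    for u,v in S: print(n,u,v,np.round(P[v,u]))
```

```text
side 287 148 [588. 298.  35.]
side 332 132 [684. 291.  52.]
side 267 178 [516. 211.  54.]
side 326 171 [627. 189.  52.]
side 306 221 [561. 125.   3.]
top 228 189 [640. 224.  56.]
top 181 168 [685. 317.  58.]
top 188 217 [587. 304.  55.]
top 225 247 [525. 230.  58.]
top 283 231 [559. 120.   8.]
```

In the top view the dark packs are at (184,216), (176,275) and (199,333). The other candidates are green at (182,162) and (232,189), and turquoise at (225,247). Only the one at (184,216) is dark with its top at about 55 mm. I'll confirm it in a crop and measure it.

```bash
cat >> h.py <<'E'
def rect(P,c,r,z0,z1):
    m=(np.hypot(P[...,0]-c[0],P[...,1]-c[1])<r)&(P[...,2]>z0)&(P[...,2]<z1)
    Q=P[m]; (cx,cy),(w,h),a=cv2.minAreaRect(Q[:,:2].astype(np.float32))
    if w<h: w,h,a=h,w,a+90
    a=(a+90)%180-90
    return np.round([cx,cy,w,h,a,np.median(Q[:,2]),m.sum()],1).tolist()
E
python3 - <<'E'
from h import *
A=cv2.imread('pics/top0.png')[140:370,140:330];B=cv2.imread('pics/side0.png')[90:260,140:360]
A=cv2.resize(A,None,fx=2.4,fy=2.4);B=cv2.resize(B,(430,552*0+332))
o=np.zeros((552,900,3),np.uint8);o[:A.shape[0],:A.shape[1]]=A;o[:332,460:890]=B;cv2.imwrite('pics/crop0.png',cv2.resize(o,(800,490)))
for n in('top','side'):
    P=cloud(n,np.load(f'pics/{n}0.npy'))
    print(n,'pack',rect(P,(587,304),50,48,70))
    print('small', rect(P,(490,312),45,15,48), 'long',rect(P,(390,275),70,15,48))
    print(n,'turq',rect(P,(525,230),55,45,70),'green',rect(P,(640,224),45,45,70),'green2',rect(P,(685,317),45,45,70))
    print('sledtop',rect(P,(559,120),60,24,40),'sled',rect(P,(559,120),60,18,40))
    b=atz('top',474,236,45)[:2]
    print('deck',b,rect(P,b,70,40,50),'guides',rect(P,b,68,55,66))
    for h in (10,):pass
E
```

```text
top pack [593.3, 314.6, 66.8, 36.1, -10.6, 56.2, 594.0]
small [476.6, 337.5, 44.0, 35.5, -3.0, 26.1, 359.0] long [366.2, 290.8, 83.7, 35.6, -22.8, 26.1, 757.0]
top turq [524.1, 232.2, 66.9, 34.8, -68.8, 56.1, 593.0] green [641.5, 217.9, 67.6, 35.1, 77.5, 56.0, 590.0] green2 [699.1, 317.2, 66.3, 36.2, -83.4, 56.0, 586.0]
sledtop [554.4, 112.8, 88.8, 56.2, 18.8, 30.3, 304.0] sled [554.5, 112.8, 89.0, 56.9, 19.3, 30.2, 328.0]
deck [ 534.83757647 -259.62421033] [534.3, -267.1, 134.5, 97.7, 14.7, 46.1, 2570.0] guides [541.3, -266.1, 126.0, 81.8, 14.5, 60.6, 264.0]
side pack [593.8, 314.9, 66.1, 36.7, -12.5, 54.3, 410.0]
small [474.9, 338.5, 44.7, 38.2, -4.8, 24.0, 280.0] long [365.6, 290.8, 82.2, 36.7, -23.6, 24.4, 638.0]
side turq [525.0, 231.8, 68.2, 36.6, -66.8, 54.0, 519.0] green [641.7, 218.0, 67.4, 32.5, 76.2, 54.0, 440.0] green2 [697.1, 319.4, 69.8, 35.4, -82.8, 54.2, 407.0]
sledtop [555.9, 113.7, 91.0, 58.9, 18.2, 27.6, 419.0] sled [556.0, 113.6, 91.1, 59.0, 18.5, 26.2, 638.0]
deck [ 534.83757647 -259.62421033] [534.4, -265.9, 135.6, 95.7, 14.3, 44.4, 5331.0] guides [540.3, -264.0, 127.1, 81.3, 14.3, 58.6, 564.0]
```

View pics/crop0.png

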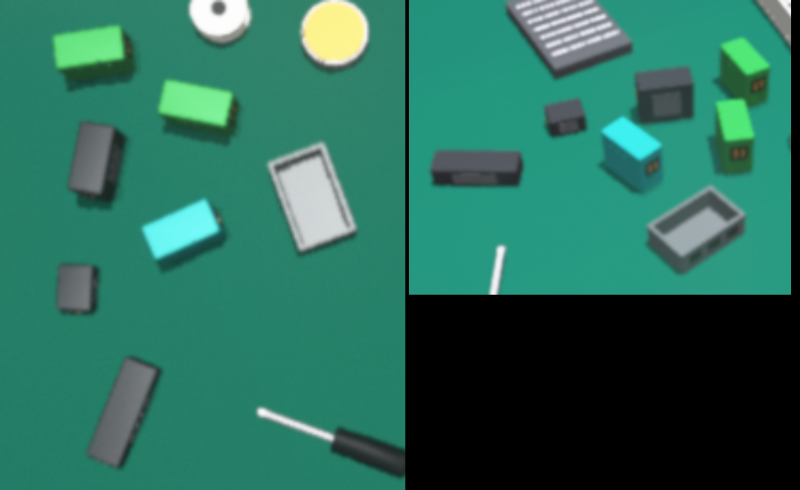

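The crop confirms it: the tall dark block at top (184,216) is the pack. Next I'll refine the bay centre, since the nose hump may have leaked into the guide fit.

Run:
```python
from h import *
def pca(P,c,z0,z1,r):
    m=(np.hypot(P[...,0]-c[0],P[...,1]-c[1])<r)&(P[...,2]>z0)&(P[...,2]<z1);Q=P[m][:,:2];w,V=np.linalg.eigh(np.cov(Q.T));return Q.mean(0).round(1),np.degrees(np.arctan(V[1,1]/V[0,1])).round(1)
o=[]
for n in('top','side'):
    P=cloud(n,np.load(f'pics/{n}0.npy'))
    print(pca(P,(593,314),50 if n=='side' else 53,70,55))
    a=np.radians(14.5);b=np.array([534.3,-266.5]);D=P[...,:2]-b
    X=D[...,0]*np.cos(a)+D[...,1]*np.sin(a);Y=-D[...,0]*np.sin(a)+D[...,1]*np.cos(a)
    m=(abs(X)<160)&(abs(Y)<160)&(P[...,2]>53)&(P[...,2]<72)
    for s in(1,-1):
        for t in(1,-1):
            k=m&(X*s>30)&(X*s<66)&(Y*t>20)&(Y*t<60); k2=m&(X*s>90)&(Y*t>90)
            print(n,s,t,'guide',k.sum(),X[k].min().round(1),X[k].max().round(1),Y[k].min().round(1),Y[k].max().round(1),'motor',X[k2].mean().round(1),Y[k2].mean().round(1),np.median(P[...,2][k2]).round())
    im=np.zeros((400,400,3),np.uint8);Z=P[...,2]
    i=(abs(X)<130)&(abs(Y)<130)&(Z>38)
    for x,y,z in zip(X[i],Y[i],Z[i]): cv2.circle(im,(int(200+1.5*x),int(200-1.5*y)),1,(0,255,0) if z>53 else (90,90,90),-1)
    o.append(im)
cv2.imwrite('pics/bay0.png',np.hstack(o))
```

```text
(array([593., 314.]), np.float64(-11.6))
top 1 1 guide 60 33.4 65.8 21.1 40.1 motor 114.2 118.4 57.0
top 1 -1 guide 65 33.0 55.3 -41.6 -20.8 motor 112.7 -120.2 57.0
top -1 1 guide 60 -55.6 -33.7 20.5 39.5 motor -114.1 120.9 57.0
top -1 -1 guide 56 -56.1 -34.3 -42.3 -20.0 motor -116.4 -118.4 57.0
(array([593. , 313.5]), np.float64(-11.4))
side 1 1 guide 124 33.5 65.7 20.2 41.5 motor 114.5 119.3 55.0
side 1 -1 guide 130 32.3 65.8 -39.8 -20.2 motor 112.9 -120.0 55.0
side -1 1 guide 138 -56.8 -33.9 20.2 41.6 motor -114.6 120.9 55.0
side -1 -1 guide 134 -57.4 -35.0 -39.5 -20.1 motor nan nan nan<stdin>:14: RuntimeWarning: Mean of empty slice.
  ret = ret.dtype.type(ret / rcount)
  return _methods._mean(a, axis=axis, dtype=dtype,
```

View pics/bay0.png

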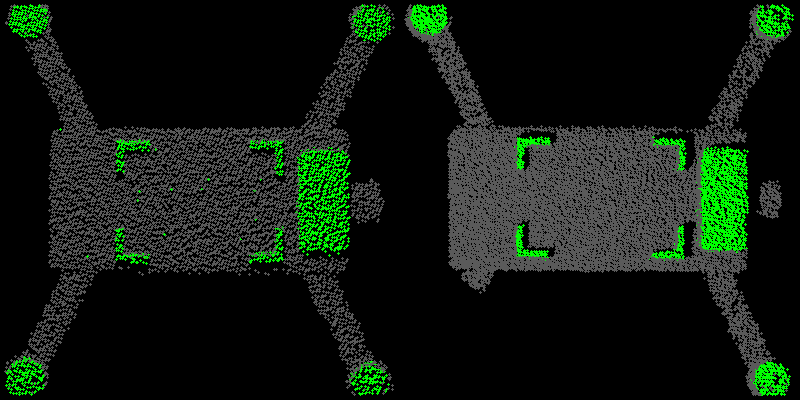

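```bash
cat >> h.py <<'E'
def go(x,y,z,yawdeg=None):
    s=env.state();p=np.array(s['eef_pos']);yw=s['tcp_rot'][2]
    t=0
    if yawdeg is not None:
        t=(np.radians(yawdeg)-yw+np.pi/2)%np.pi-np.pi/2
    w=yw+t; d=(np.array([x,y,z])-p)/10
    print('t',round(float(s['t']),2),'turn',round(-t,3),'then tool cm',np.round([d[0]*np.cos(w)+d[1]*np.sin(w),d[0]*np.sin(w)-d[1]*np.cos(w),-d[2]],2),'pos',p.round(1),'rot',np.round(s['tcp_rot'],3),'F',np.round(s['ft_force'],1),'open',round(float(s['opening']),3))
E
python3 -c "
from h import *
go(593.3,314.2,170,168.5)"
```

```text
t 0.5 turn -0.177 then tool cm [-40.87 -18.91  12.22] pos [230.5 580.9 292.2] rot [3.142 0.    2.764] F [ 0.2 -0.2 -0.8] open 1.001
```

```bash
python3 -m inch '{"hand":[0.8,0.8,0.8,0.8,0.8,0.8,0.8,0.8,0.8,0.8,0.8,0.8,0.8,0.8,0.8,0.8],"delta_pos":[[0,0,0],[0,0,0],[-3.1,-1.45,0.8],[-3.1,-1.45,0.8],[-3.1,-1.45,0.8],[-3.1,-1.45,0.8],[-3.1,-1.45,0.8],[-3.1,-1.45,0.8],[-3.1,-1.45,0.8],[-3.1,-1.45,0.8],[-3.1,-1.45,0.8],[-3.1,-1.45,0.8],[-3.1,-1.45,0.8],[-3.1,-1.45,0.8],[-3.1,-1.45,0.8],[0,0,0]],"turn":[-0.09,-0.087,0,0,0,0,0,0,0,0,0,0,0,0,0,0]}'
python3 -c "
from h import *
go(593.3,314.2,112,168.5)"
```

```text
t: 2.1
eef_pos: [590.4, 313.2, 186.9]
tcp_rot: [-3.141, -0.0, 2.937]
ft_force: [-0.8, -0.2, -0.3]
opening: 0.8
t 2.1 turn -0.003 then tool cm [-0.27  0.16  7.49] pos [590.4 313.2 186.9] rot [-3.141 -0.     2.937] F [-0.8 -0.2 -0.3] open 0.8
```

```bash
python3 -m inch '{"hand":[0.8,0.8,0.8,0.8,0.8,0.8],"delta_pos":[[-0.3,0.1,0],[0,0,2],[0,0,2],[0,0,2],[0,0,1.5],[0,0,0]],"turn":[0,0,0,0,0,0]}'
python3 - <<'E'
from h import *
go(593.3,314.2,112,168.5)
p,d=snap('top','top1');p2,_=snap('side','side1')
cv2.imwrite('pics/c1.png',np.hstack([cv2.resize(p[160:300,110:250],(400,400)),cv2.resize(p2[60:220,220:380],(400,400))]))
E
```

```text
t: 2.7
eef_pos: [589.9, 316.7, 111.6]
tcp_rot: [-3.14, -0.002, 2.942]
ft_force: [-0.6, -0.1, -0.1]
opening: 0.801
t 2.7 turn 0.001 then tool cm [-0.39 -0.18 -0.04] pos [589.9 316.7 111.6] rot [-3.140e+00 -2.000e-03  2.942e+00] F [-0.6 -0.1 -0.1] open 0.801
```

View pics/c1.png

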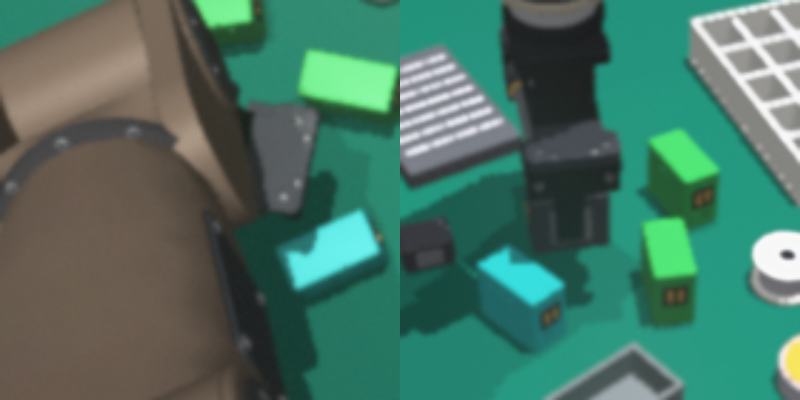

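```bash
python3 -m inch '{"hand":[0.8,0.8],"delta_pos":[[-0.35,-0.15,0],[0,0,0]],"turn":[0,0]}'
python3 -m inch '{"hand":[0.8],"delta_pos":[[0,0,0]],"turn":[0]}'
```

```text
t: 3.0
eef_pos: [594.8, 314.0, 114.3]
tcp_rot: [3.141, 0.002, 2.941]
ft_force: [-0.1, 0.3, 0.5]
opening: 0.799
t: 3.1
eef_pos: [594.4, 314.0, 114.0]
tcp_rot: [3.141, 0.001, 2.94]
ft_force: [0.4, 0.2, 0.6]
opening: 0.796
```

```bash
python3 -m inch '{"hand":[0.8,0,0,0,0,0,0,0],"delta_pos":[[0.05,0,0.2],[0,0,0],[0,0,0],[0,0,0],[0,0,0],[0,0,0],[0,0,0],[0,0,0]],"turn":[0,0,0,0,0,0,0,0]}'
python3 -c "
from h import *
go(593.3,314.2,112,168.5)"
```

```text
t: 3.9
eef_pos: [593.7, 314.3, 111.4]
tcp_rot: [3.141, 0.0, 2.941]
ft_force: [-0.4, 1.4, 0.7]
opening: 0.358
t 3.9 turn -0.0 then tool cm [ 0.04 -0.02 -0.06] pos [593.7 314.3 111.4] rot [3.141 0.    2.941] F [-0.4  1.4  0.7] open 0.358
```

```bash
python3 -m inch '{"hand":[0,0,0,0,0,0,0,0,0,0,0],"delta_pos":[[0,0,-1],[0,0,-2],[0,0,-2],[0,0,-2],[0,0,-2],[0,0,0],[0,0,0],[0,0,0],[0,0,0],[0,0,0],[0,0,0]],"turn":[0,0,0,0,0,-0.13,-0.13,-0.13,-0.137,0,0]}'
python3 -c "
from h import *
go(555,113.2,200,198.7)"
```

```text
t: 5.0
eef_pos: [593.5, 314.1, 201.6]
tcp_rot: [3.142, 0.0, -2.819]
ft_force: [0.1, -0.6, -2.4]
opening: 0.355
t 5.0 turn -0.004 then tool cm [ 10.09 -17.79   0.16] pos [593.5 314.1 201.6] rot [ 3.142  0.    -2.819] F [ 0.1 -0.6 -2.4] open 0.355
```

```bash
python3 -m inch '{"hand":[0,0,0,0,0,0,0,0,0,0],"delta_pos":[[0.9,-1.6,0],[1.4,-2.4,0],[1.4,-2.4,0],[1.4,-2.4,0],[1.4,-2.5,0],[1.4,-2.5,0],[1.2,-2.4,0],[1,-1.6,0],[0,0,0],[0,0,0]],"turn":[0,0,0,0,0,0,0,0,0,0]}'
python3 - <<'E'
from h import *
p,d=snap('top','top2');p2,d2=snap('side','side2')
for n,D in(('top',d),('side',d2)):
    P=cloud(n,D)
    try: print('pack',rect(P,(555,113),75,80,100)) 
    except Exception as e: print(e)
go(555,113.2,120,198.7)
cv2.imwrite('pics/c2.png',np.hstack([cv2.resize(p[150:310,200:360],(400,400)),cv2.resize(p2[60:280,200:420],(400,400))]))
E
```

```text
t: 6.0
eef_pos: [555.2, 113.2, 201.5]
tcp_rot: [3.142, 0.0, -2.818]
ft_force: [0.1, 0.3, -1.5]
opening: 0.355
pack [0.0, 0.0, 0.0, 0.0, 0.0, nan, 0.0]
pack [553.2, 98.4, 71.6, 29.5, -7.4, 95.5, 148.0]
t 6.1 turn -0.001 then tool cm [ 0.04 -0.06  8.14] pos [555.2 113.9 201.4] rot [ 3.142  0.    -2.816] F [-0.1 -0.2 -1.4] open 0.357
  return _methods._mean(a, axis=axis, dtype=dtype,
  ret = ret.dtype.type(ret / rcount)
```

View pics/c2.png

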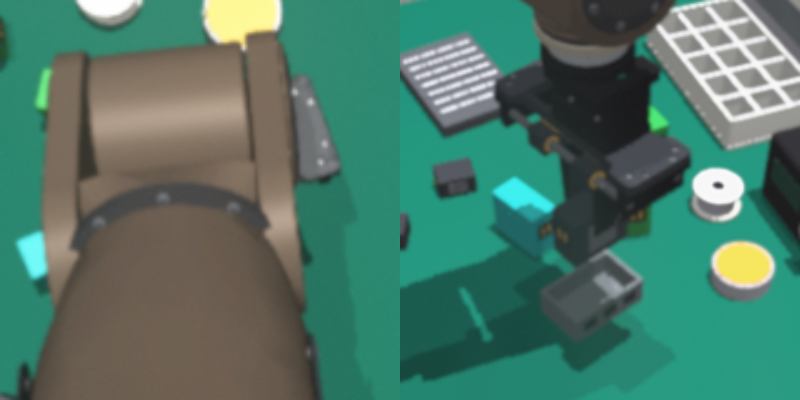

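Run:
```python
from h import *
P=cloud('side',np.load('pics/side2.npy'));a=np.radians(18.7);c=np.array([555,113.5])
D=P[...,:2]-c;X=D[...,0]*np.cos(a)+D[...,1]*np.sin(a);Y=-D[...,0]*np.sin(a)+D[...,1]*np.cos(a);Z=P[...,2]
for z0,z1 in((86,96),(96,106),(106,115)):
    m=(abs(X)<60)&(abs(Y)<40)&(Z>z0)&(Z<z1);print(z0,np.percentile(X[m],[1,10,90,99]).round(1),np.percentile(Y[m],[1,50,99]).round(1),m.sum())
m=(abs(X)<70)&(abs(Y)<60)&(Z>18)&(Z<36);print('sled',np.percentile(X[m],[1,99]).round(1),np.percentile(Y[m],[1,99]).round(1))
m=(abs(X)<60)&(abs(Y)<40)&(Z>70)&(Z<140);print(np.percentile(Z[m],1))
```

```text
86 [-33.6 -32.6  18.9  28.9] [-18.2 -16.3  12.4] 85
96 [-33.7 -32.9  24.5  31.8] [-18.6 -16.7  13.2] 163
106 [-34.2 -33.2  21.9  31.3] [-19.3 -17.1  13.7] 140
sled [-44.1  44.5] [-29.5  28. ]
90.41309963151195
```

```bash
python3 -m inch '{"hand":[0,0,0,0,0,0,0,0],"delta_pos":[[0,0.05,1.5],[0,0,2],[0,0,2],[0,0,1.5],[0,0,0.6],[0,0,0.6],[0,0,0],[0,0,0]],"turn":[0,0,0,0,0,0,0,0]}'
```

```text
t: 6.9
eef_pos: [555.0, 113.8, 119.7]
tcp_rot: [-3.142, 0.001, -2.815]
ft_force: [0.3, -1.0, -2.4]
opening: 0.36
```

```bash
python3 -m inch '{"hand":[0,0,0],"delta_pos":[[0,0,0.2],[0,0,0.15],[0,0,0]],"turn":[0,0,0]}'
python3 - <<'E'
from h import *
p2,d2=snap('side','side3')
cv2.imwrite('pics/c3.png',cv2.resize(p2[130:280,220:400],(720,600)))
E
```

```text
t: 7.2
eef_pos: [554.8, 113.6, 115.8]
tcp_rot: [3.142, 0.0, -2.815]
ft_force: [0.6, -0.1, -0.8]
opening: 0.354
```

View pics/c3.png

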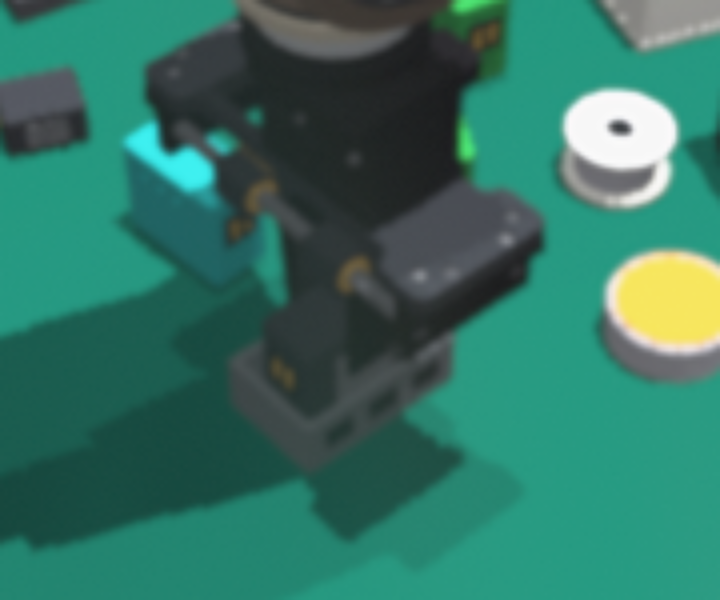

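```bash
python3 -m inch '{"hand":[0,0.6,0.7,0.7,0.7,0.7,0.7,0.7],"delta_pos":[[0,0,0.1],[0,0,0],[0,0,0],[0,0,0],[0,0,-1.5],[0,0,-2.5],[0,0,-2],[0,0,0]],"turn":[0,0,0,0,0,0,0,0]}'
python3 - <<'E'
from h import *
p2,d2=snap('side','side4')
cv2.imwrite('pics/c4.png',cv2.resize(p2[130:280,220:400],(720,600)))
P=cloud('side',d2);a=np.radians(18.7);c=np.array([555,113.5])
D=P[...,:2]-c;X=D[...,0]*np.cos(a)+D[...,1]*np.sin(a);Y=-D[...,0]*np.sin(a)+D[...,1]*np.cos(a);Z=P[...,2]
m=(abs(X)<60)&(abs(Y)<40)&(Z>50)&(Z<66);print(np.percentile(X[m],[1,99]).round(1),np.percentile(Y[m],[1,99]).round(1),np.median(Z[m]),m.sum())
m=(abs(X)<70)&(abs(Y)<60)&(Z>18)&(Z<34);print('sled',np.percentile(X[m],[1,99]).round(1),np.percentile(Y[m],[1,99]).round(1))
print(rect(P,c,70,12,34))
go(555,113.5,85,198.7)
E
```

```text
t: 8.05
eef_pos: [555.6, 113.7, 177.0]
tcp_rot: [-3.141, 0.004, -2.815]
ft_force: [-0.4, -0.1, -0.7]
opening: 0.697
[-33.6  29.9] [-18.3  15.8] 57.73165747674409 555
sled [-44.4  44. ] [-29.6  26.5]
[555.2, 112.3, 89.7, 58.6, 18.2, 24.8, 755.0]
t 8.1 turn -0.0 then tool cm [ 0.02 -0.01  9.06] pos [555.1 113.7 175.6] rot [-3.141e+00  2.000e-03 -2.815e+00] F [-0.5  0.2 -0.8] open 0.702
```

View pics/c4.png

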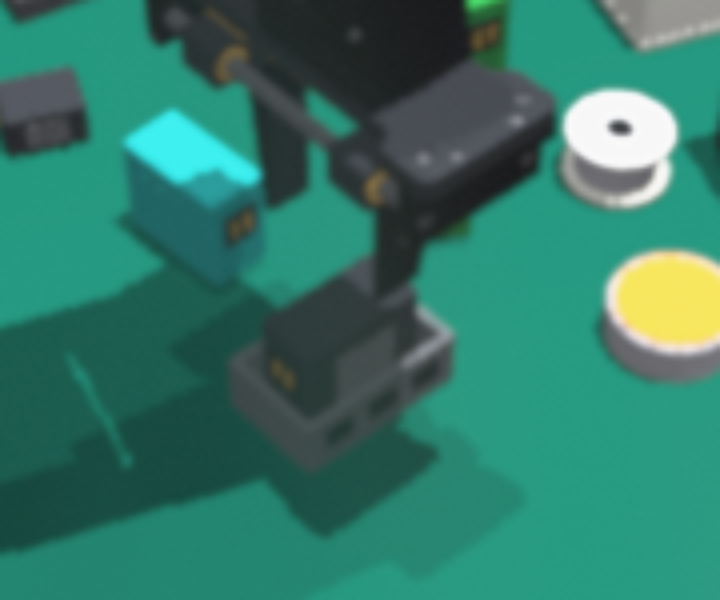

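```bash
python3 -m inch '{"hand":[0.85,0.85,0.85,0.85,0.85,0.85,0.85,0.85],"delta_pos":[[0,0,0],[0,0,0],[0,0,2],[0,0,2.5],[0,0,2.5],[0,0,1.5],[0,0,0.6],[0,0,0]],"turn":[0,0,0,0,0,0,0,0]}' && python3 -m inch '{"hand":[0.4,0.4,0.4,0.4,0.4,0.4],"delta_pos":[[0,0,0],[0,0,0],[0,0,0],[0,0,0],[0,0,0],[0,0,0]],"turn":[0,0,0,0,0,0]}'
```

```text
t: 8.9
eef_pos: [554.5, 113.6, 82.7]
tcp_rot: [3.141, -0.002, -2.815]
ft_force: [0.5, 0.0, 0.1]
opening: 0.848
t: 9.5
eef_pos: [555.0, 113.8, 84.3]
tcp_rot: [-3.141, 0.001, -2.815]
ft_force: [-0.3, 0.7, 5.5]
opening: 0.587
```

```bash
python3 -m inch '{"hand":[0,0,0,0,0,0,0,0,0],"delta_pos":[[0,0,0],[0,0,-0.5],[0,0,-1.5],[0,0,-2],[0,0,-2],[0,0,-2],[0,0,-1.5],[0,0,0],[0,0,0]],"turn":[0,0,0,0,0,0,0,0,0]}'
python3 - <<'E'
from h import *
p2,d2=snap('side','side5')
cv2.imwrite('pics/c5.png',cv2.resize(p2[90:270,210:426],(720,600)))
go(533.8,-266.4,180,194.0)
E
```

```text
t: 10.4
eef_pos: [554.6, 113.6, 178.5]
tcp_rot: [3.141, -0.0, -2.815]
ft_force: [-0.6, 0.1, -2.7]
opening: 0.588
t 10.45 turn 0.082 then tool cm [ 11.2  -36.37  -0.2 ] pos [554.5 113.6 178. ] rot [ 3.141e+00 -1.000e-03 -2.815e+00] F [-1.4  0.2 -1.8] open 0.589
```

View pics/c5.png

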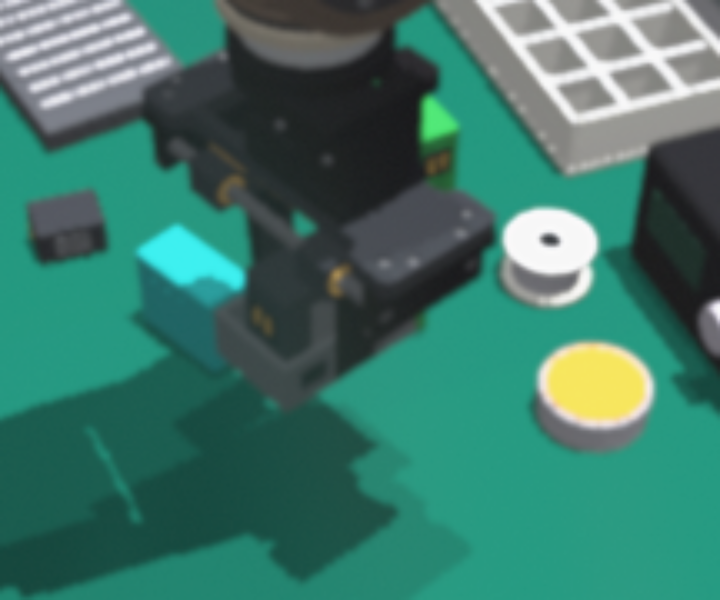

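```bash
python3 -m inch '{"hand":[0,0,0,0,0,0,0,0,0,0,0,0,0,0,0,0,0,0,0,0],"delta_pos":[[0,0,0],[0.3,-1,0],[0.5,-1.8,0],[0.8,-2.4,0],[0.8,-2.6,0],[0.8,-2.6,0],[0.8,-2.6,0],[0.8,-2.6,0],[0.8,-2.6,0],[0.8,-2.6,0],[0.8,-2.6,0],[0.8,-2.6,0],[0.8,-2.6,0],[0.8,-2.6,0],[0.6,-2.2,0],[0.5,-1.6,0],[0.3,-1.3,0],[0,0,0],[0,0,0],[0,0,0]],"turn":[0.082,0,0,0,0,0,0,0,0,0,0,0,0,0,0,0,0,0,0,0]}'
python3 - <<'E'
from h import *
p2,d2=snap('side','side6');p,d=snap('top','top6')
cv2.imwrite('pics/c6.png',np.hstack([cv2.resize(p2[200:480,250:530],(400,400)),cv2.resize(p[140:340,380:580],(400,400))]))
go(533.8,-266.4,130,194.0)
a=np.radians(14);c=np.array([533.8,-266.4])
for n,D0 in(('side',d2),('top',d)):
    P=cloud(n,D0);D=P[...,:2]-c;X=D[...,0]*np.cos(a)+D[...,1]*np.sin(a);Y=-D[...,0]*np.sin(a)+D[...,1]*np.cos(a);Z=P[...,2]
    m=(abs(X)<70)&(abs(Y)<60)&(Z>85)&(Z<128)
    if m.sum()>5: print(n,'sled',np.percentile(X[m],[1,99]).round(1),np.percentile(Y[m],[1,99]).round(1),np.percentile(Z[m],[1,50]),m.sum())
E
```

```text
t: 12.45
eef_pos: [535.9, -264.3, 178.6]
tcp_rot: [3.141, -0.0, -2.896]
ft_force: [0.3, 0.1, -2.7]
opening: 0.588
t 12.55 turn 0.001 then tool cm [ 0.26 -0.15  4.88] pos [ 536.  -264.3  178.8] rot [ 3.141 -0.    -2.896] F [ 0.2 -0.1 -3. ] open 0.585
side sled [-41.8   8.6] [-30.4  33.7] [ 94.09154382 116.00832212] 1165
top sled [-38.5  46.6] [-3.9 29.2] [ 95.71831125 123.84995564] 41
```

View pics/c6.png

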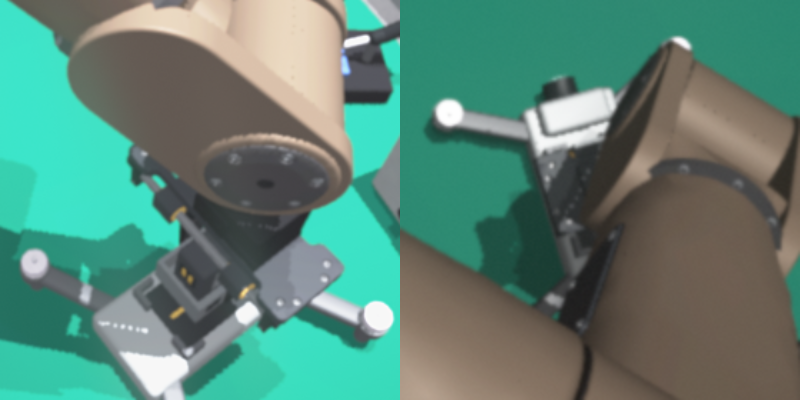

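```bash
python3 -m inch '{"hand":[0,0,0,0,0,0,0],"delta_pos":[[0.25,-0.15,0],[0,0,1],[0,0,1],[0,0,0.6],[0,0,0],[0,0,0],[0,0,0]],"turn":[0,0,0,0,0,0,0]}'
python3 - <<'E'
from h import *
p2,d2=snap('side','side7')
cv2.imwrite('pics/c7.png',cv2.resize(p2[330:480,310:490],(720,600)))
go(533.8,-266.4,130,194.0)
a=np.radians(14);c=np.array([533.8,-266.4])
for n,D0 in(('side',d2),):
    P=cloud(n,D0);D=P[...,:2]-c;X=D[...,0]*np.cos(a)+D[...,1]*np.sin(a);Y=-D[...,0]*np.sin(a)+D[...,1]*np.cos(a);Z=P[...,2]
    m=(abs(X)<70)&(abs(Y)<35)&(Z>72)&(Z<96)
    print(n,'sled',np.percentile(X[m],[1,99]).round(1),np.percentile(Y[m],[1,99]).round(1),np.percentile(Z[m],[1,50]),m.sum())
    m=m&(X<-20)&(Z<90);print(np.percentile(X[m],[1,5,20]).round(1),np.percentile(Y[m],[1,99]).round(1))
E
```

```text
t: 13.25
eef_pos: [533.9, -267.3, 152.9]
tcp_rot: [-3.141, 0.0, -2.897]
ft_force: [0.1, -0.2, -2.6]
opening: 0.586
t 13.3 turn -0.0 then tool cm [-0.01  0.09  2.3 ] pos [ 533.9 -267.3  153. ] rot [-3.141  0.    -2.897] F [-1.1 -0.4 -2.2] open 0.588
side sled [-44.4  -9.9] [-32.2  31.5] [72.19515744 85.24164079] 618
[-44.5 -44.2 -43.7] [-29.2  25.8]
```

View pics/c7.png

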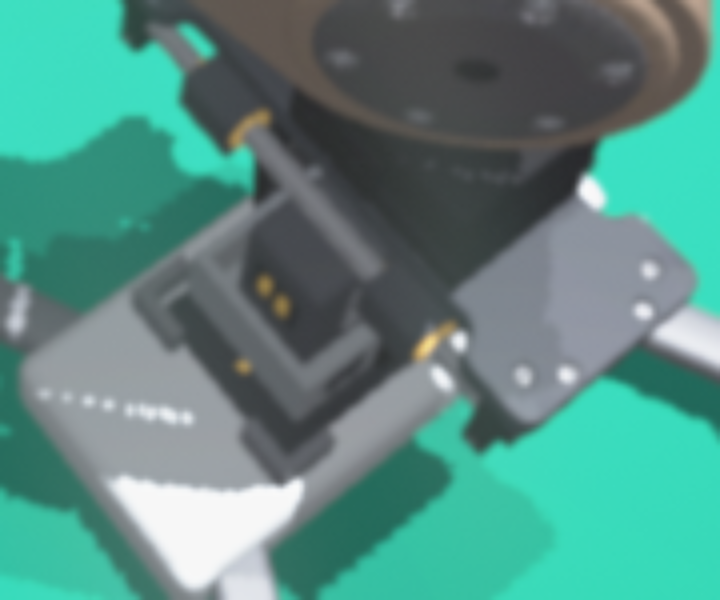

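```bash
python3 -m inch '{"hand":[0,0,0,0,0,0,0,0],"delta_pos":[[0,0.1,0],[0,0,0.6],[0,0,0.5],[0,0,0.4],[0,0,0.3],[0,0,0.2],[0,0,0],[0,0,0]],"turn":[0,0,0,0,0,0,0,0]}'
python3 - <<'E'
from h import *
p2,d2=snap('side','side8')
cv2.imwrite('pics/c8.png',cv2.resize(p2[330:480,310:490],(720,600)))
go(533.8,-266.4,129,194.0)
E
```

```text
t: 14.1
eef_pos: [533.6, -266.3, 132.7]
tcp_rot: [3.142, 0.0, -2.897]
ft_force: [0.1, -0.2, -1.9]
opening: 0.586
t 14.15 turn -0.0 then tool cm [-0.01 -0.02  0.38] pos [ 533.6 -266.3  132.8] rot [-3.142  0.    -2.897] F [ 0.2 -0.1 -2.4] open 0.586
```

View pics/c8.png

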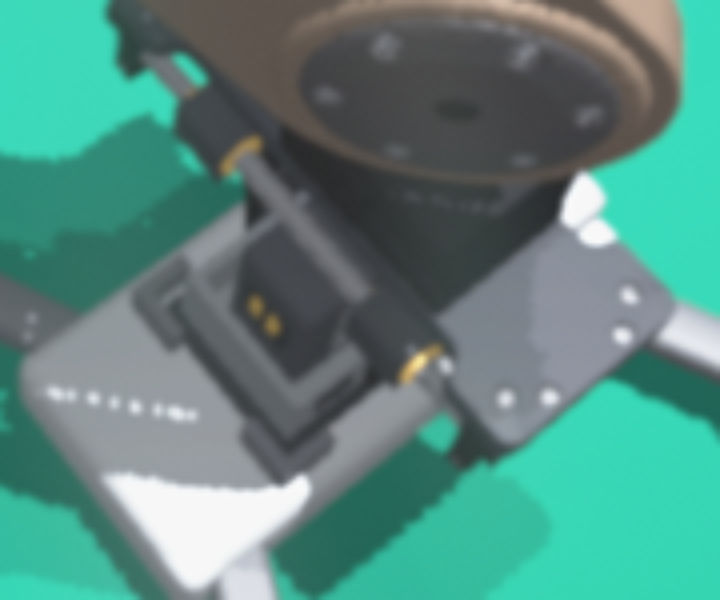

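Between the guides now. I'll lower the last few millimetres in small steps until it touches.

```bash
python3 -m inch '{"hand":[0,0,0],"delta_pos":[[0,0,0.15],[0,0,0.1],[0,0,0]],"turn":[0,0,0]}'; python3 -m inch '{"hand":[0,0,0],"delta_pos":[[0,0,0.1],[0,0,0],[0,0,0]],"turn":[0,0,0]}'
```

```text
t: 14.45
eef_pos: [533.5, -266.2, 130.1]
tcp_rot: [3.141, -0.0, -2.897]
ft_force: [0.5, -0.3, -3.2]
opening: 0.587
t: 14.75
eef_pos: [533.6, -266.3, 129.3]
tcp_rot: [-3.142, 0.0, -2.897]
ft_force: [-0.0, 0.3, 0.1]
opening: 0.584
```

```bash
python3 -m inch '{"hand":[0,0,0],"delta_pos":[[0,0,0.05],[0,0,0],[0,0,0]],"turn":[0,0,0]}'
```

```text
t: 15.05
eef_pos: [533.6, -266.3, 129.3]
tcp_rot: [-3.141, 0.0, -2.897]
ft_force: [-1.9, 0.1, 6.1]
opening: 0.589
```

Contact is firm at +6 N. Releasing and retreating straight up, then off to the side for a clear view.

```bash
python3 -m inch '{"hand":[0.8,0.8,0.8,0.8,0.8,0.8,0.8,0.8,0.8,0.8,0.8,0.8],"delta_pos":[[0,0,0],[0,0,0],[0,0,0],[0,0,0],[0,0,-1],[0,0,-2.5],[0,0,-3],[0,0,-3],[0,0,-3],[0,0,-2],[0,0,0],[0,0,0]],"turn":[0,0,0,0,0,0,0,0,0,0,0,0]}' && python3 -m inch '{"hand":[0.8,0.8,0.8,0.8,0.8,0.8,0.8,0.8,0.8,0.8],"delta_pos":[[0,1.5,0],[0,3,0],[0,3,0],[0,3,0],[0,3,0],[0,3,0],[0,3,0],[0,2,0],[0,0,0],[0,0,0]],"turn":[0,0,0,0,0,0,0,0,0,0]}'
python3 - <<'E'
from h import *
p2,d2=snap('side','side9');p,d=snap('top','top9')
cv2.imwrite('pics/c9.png',np.hstack([cv2.resize(p2[300:480,290:470],(400,400)),cv2.resize(p[140:340,380:580],(400,400))]))
go(533.8,-266.4,129,194.0)
a=np.radians(14);c=np.array([533.8,-266.4])
for n,D0 in(('side',d2),('top',d)):
    P=cloud(n,D0);D=P[...,:2]-c;X=D[...,0]*np.cos(a)+D[...,1]*np.sin(a);Y=-D[...,0]*np.sin(a)+D[...,1]*np.cos(a);Z=P[...,2]
    for z0,z1 in((66,80),(97,112)):
        m=(abs(X)<60)&(abs(Y)<40)&(Z>z0)&(Z<z1)
        if m.sum()>20:
            A=np.c_[X[m],Y[m],np.ones(m.sum())];f=np.linalg.lstsq(A,Z[m],rcond=None)[0]
            print(n,z0,np.percentile(X[m],[1,99]).round(1),np.percentile(Y[m],[1,99]).round(1),np.percentile(Z[m],[50,95]).round(1),m.sum(),'tilt',f[:2].round(3))
E
```

```text
t: 16.25
eef_pos: [533.4, -266.1, 274.0]
tcp_rot: [-3.141, 0.0, -2.897]
ft_force: [0.1, 1.1, 0.0]
opening: 0.8
t: 17.25
eef_pos: [481.3, -57.2, 273.3]
tcp_rot: [3.141, -0.001, -2.896]
ft_force: [0.6, 0.0, 0.0]
opening: 0.8
t 17.35 turn -0.001 then tool cm [-2.000e-02 -2.148e+01  1.444e+01] pos [481.6 -58.1 273.4] rot [ 3.141 -0.    -2.898] F [0.5 0.3 0.7] open 0.803
side 66 [-44.1  44.1] [-28.1  28.3] [73.6 76.9] 884 tilt [0.01  0.015]
side 97 [-33.3  30.4] [-16.5  16.3] [103.7 105.6] 1298 tilt [0.009 0.024]
top 66 [-43.2  43.3] [-29.6  27.6] [75.1 78.8] 403 tilt [-0.003 -0.04 ]
top 97 [-32.2  30.8] [-17.3  17.2] [105.7 109.1] 633 tilt [-0.004 -0.025]
```

View pics/c9.png

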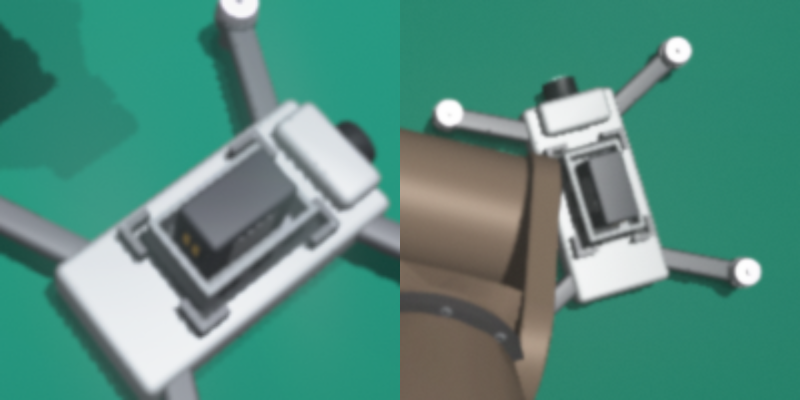

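Sled rim is at 75 mm and pack top at 105 mm, centred in the bay, as they should be. Handing in.

```bash
python3 -c "
from h import *
print(ticket.job_done())"
```

```text
the job is handed in; nothing more can be done
None
```

The tall dark pack now stands in the sled. I carried the two together to the drone, lowered them between the four guides until the wrist felt the deck (about 6 N), let go and backed the arm off. I handed in at about 17.4 s of the 58 s allowed; no verdict is reported.

**Last checks, both cameras:**
- **Height:** the sled rim is at about 75 mm and the pack top at about 105 mm (side 73.6 / 103.7, top 75.1 / 105.7). That is what a sled sitting flat on the 45 mm deck should give. The side camera read about 2 mm low throughout.
- **Position:** the sled is centred in the bay to about 1 mm.
- **Tilt:** I could not measure this reliably. The two cameras gave small slopes, up to 0.04, that disagree in sign across the sled's width. I put that down to wall points in the fit, and the pictures show the sled lying flat.

The green and turquoise look-alikes were not touched.

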